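# Lock the camping lantern's head on its battery base and hold it up

### The arm

A 6-joint arm with a two-finger parallel gripper is mounted at the origin on the work surface. World frame = base frame: x ahead of the robot, y to its left, z up, the work surface at z = 0. Lengths are in m, angles in rad, forces in N, time in s.
With the tool pointing down it reaches from about 0.325 to 0.9 m from the base axis. Payload 6.1 kg.
Tool frame: the origin (TCP) lies on the mounting face of the last link; the fingertips stand 182 mm ahead of it and the grasp point (between the pads) lies 164 mm ahead of it (r.hold_point_z is the distance from the TCP to the grasp point, in m); z points along the fingers, y is the line along which they close (so a half turn about z gives the same grasp; the last joint's range is limited). The gripper opens to 87 mm and grips with 3 to 60 N. Pads are 19 mm wide; open, the fingers measure 117 mm over their backs; the gripper's body (75 mm by 190 mm) begins 51 mm behind the grasp point.
Start: joints at [1.026, 0.22, 1.526, -0, 1.395, -0.126], TCP at [0.254, 0.571, 0.405] pointing down, gripper open.
Joint ranges: [-2.98, 2.98], [-0.91, 2.08], [0.09, 2.57], [-1.24, 4.39], [0.2, 2.65], [-2.68, 2.68]. Speed limits (rad/s): [2.57, 2.57, 3.01, 3.14, 3.14, 3.14].

### API

Orientations are given as a unit quaternion [w, x, y, z].
In Python, from plant import r gives the robot as it stands. The module is installed in compiled form; this text tells all that it offers. Calls block until the motion is done:
- r.reach(position, orientation): joint-space move of the TCP to a pose.
- r.line_to(position, frame=None, vel=0.15): straight line of the TCP; frame=None keeps the orientation; vel is the mean speed in m/s.
- r.movej(angles): joint-space move.
- r.let_go() and r.close(grasp_force=None): open the fingers fully, or close them until they stop; grasp_force is the grip in N (None keeps the last).
- r.dwell(seconds).
- r.inverse_kinematics(position, orientation): joint angles nearest the present ones, or None.
- r.get_obs(): the state.
- r.read_camera(name): name is "scene" or "side" or "wrist"; returns a dict with "img" (420x560x3 uint8, red, green, blue), "fx", "fy", "cx", "cy" (pixels), "D" ([k1, k2, p1, p2, k3] as OpenCV has them; the pictures are not rectified), "world_to_cam" (4x4, takes a point from world to camera coordinates). Camera axes: x right, y up, looking along -z (the intrinsics and any distortion apply to the point x, -y, -z); pixel columns grow to the right and rows downward; lengths in m; the calibration is good to about 2 mm. A picture is of the moment at which its call begins. There is no depth.
A pose or a line that the arm cannot do raises r.PlanningError and nothing moves.
- r.job_done(): hands the job in; it is judged then, once.
Trained networks look in a picture, given as the dict that the camera call returned (one of the last four; its "shot" number tells which), for a name from the list of things; names that differ only in an ending like _2 or _b are one class to them, and where a whole thing is asked for, a point or a joint stands for the part that bears it (a point fixed in the world has none). Each returns a list of dicts, best first, with "conf" (0 to 1); they miss things now and then, are a little off and sometimes report something else, mostly with a low value. They report only what shows in the picture. A call takes as long as a camera call.
- r.masks_of(picture, thing): "mask" (420x560 bool, what is visible of it).
- r.pinpoint(picture, thing): "xyz" ([x, y, z] in m, in the coordinates of the camera as it stood for that picture, good to about 4 mm: a listed point, or the origin of a listed thing).
The state is a dict: "time_s": time; "joint_pos": joint angles; "joint_velocities": joint speeds; "effort": joint torques, N m; "eef_pos": TCP position; "eef_rot": TCP orientation; "contact_force": force on the tool from outside, world axes, zero at the start; "wrist_torque": the same for the moment, N m; "opening": opening from 0.0 (shut) to 1.0 (fully open); "grip_force": force on a finger pad.
Only numpy, scipy, OpenCV 4.12 (cv2) and the standard library are available. Lean on these libraries where they do the work, as an engineer would, in place of code of your own. Each camera call takes 0.05 s, during which the arm holds its last target. There are 200 camera calls.

### The job

The battery lantern on this market stall stands in two pieces: take the head by its handle, set its collar in the socket of the base with the red marks in line, push it down against the contact spring and twist it clockwise (seen from above) about a quarter turn until it stops and locks. Then lift the whole lantern by its handle, upright, a hand's breadth (about 10 cm) off the table and finish while holding it there, still, with the base hanging from the locked head alone. Leave the candlestick, the mug and the bowl where they are.

Things in the scene. Friction and masses are not known exactly. Their poses are not given: they have to be found in the camera images.
- lantern_head: Upper part of the lantern, 138 mm tall, 0.25 kg: aluminium collar (52 mm diameter, 13.5 mm long) with two lugs, dark green flange (89 mm), pale globe in a wire guard, green roof, black handle. Starts standing on its collar. Origin: centre of the collar's underside, z up, x through the two lugs; red marks on flange and roof show the same two directions. Half a turn makes no difference.
- lug (a point): Tip of the lug on the head's +x side, 32 mm from the axis at the bottom of the collar; its twin is half a turn round. Lugs are 12 mm wide, 5 mm high, level with the collar's underside, lower edges tapered for lead-in.
- handle (a point): Middle of the handle's grip bar, on the head's axis, 131 mm above the head's origin; axes as the head's. The bar is flat-sided, 74 mm long along the head's x (in line with the lugs), 12 mm thick, 14 mm high; 21 mm of free space beneath it, above the roof, between two posts 58 mm apart.
- lantern_base: Battery base: dark green drum, 92 mm in diameter, 94 mm tall, 0.55 kg, loose on four rubber feet. Origin: centre of its underside, z up; x points to one of the two locked positions of the lugs (white marks on the rim). Its weight and the push on it keep it in place, though it may creep 10 to 15 degrees round with the twist: turn on until the stop.
- socket (a point): Centre of the bayonet socket's mouth, in the plane of the rim, 94 mm above the base's origin; axes as the base's. Bore 54 mm. Head's origin above the base's origin: 94 mm standing on the rim, 80.5 mm pushed fully down with its flange on the rim, 85 mm locked. It can turn only when 82 mm or lower, only clockwise seen from above.
- notch (a point): Where one of the two entry notches for the lugs meets the rim (red marks), 40 mm from the axis, at +80 degrees about z (counter-clockwise from above) from the base's x; the other is at -100. Notches are 16 mm wide: 4 degrees of play either side. From here the head turns 80 degrees clockwise to a stop, its x then along the base's x; as the push eases the spring lifts it 3 mm into the lock.
- contact_spring (a joint): Sprung brass contact in the middle of the socket that pushes the head up: 0 when free (its top 92.5 mm above the base's origin), grows in m as it is pressed down, 1.05 N per mm: about 12 mm and 13 N with the head pushed fully down, 7.5 mm when locked.
- candlestick: Bystander: small turned brass candlestick, foot 76 mm in diameter, 120 mm tall. Origin: centre of its underside, z up.
- mug: Bystander: copper mug, 74 mm in diameter, 80 mm tall, with a handle on its +y side. Origin: centre of its underside, z up.
- bowl: Bystander: blue ceramic bowl, 110 mm across the rim, 48 mm tall. Origin: centre of its underside, z up.

How it is judged:
On the way, in this order (a step that is already met when the one before it is completed fails the run):
1. the head is pushed down into the socket, its lugs through the notches (z of lantern_head in the frame of lantern_base below 0.083 m and horizontal distance between lantern_head and socket below 0.006 m and angle between the x axis of lantern_head and the x axis of lantern_base, either way round above 0.5 rad), for 0.05 s.
2. the head is turned to the stop and has sprung up into the lock (z of lantern_head in the frame of lantern_base between 0.0835 and 0.087 m and angle between the x axis of lantern_head and the x axis of lantern_base, either way round below 0.15 rad), for 0.1 s.
At the end, for the whole second after the job is handed in: Lantern held still by the fingers on its head: head locked (origin 83.5-87 mm above the base's, lugs within 0.15 rad of the base's x), base 6-20 cm up and touched by the head alone, both upright within 0.2 rad; candlestick, mug and bowl within 30 mm of where they stood (all of step 2 and height (world z) of lantern_base between 0.06 and 0.2 m and angle between each of lantern_base, lantern_head's own z axis and vertical below 0.2 rad and contact force between the fingers and lantern_head above 2 N and contact force between each of the fingers, the arm and lantern_base below 0.5 N and contact force between each of candlestick, mug, bowl and lantern_base below 0.2 N and linear speed of lantern_base below 0.03 m/s and angular speed of lantern_base below 0.4 rad/s and distance of each of candlestick, mug, bowl from where it was at the start of the episode below 0.03 m); the arm keeps its last pose, push and grip.
It fails at once if the candlestick is pushed away or knocked over (distance of candlestick from where it was at the start of the episode above 0.03 m or angle between candlestick's own z axis and vertical above 0.3 rad).
It fails at once if the mug is pushed away or knocked over (distance of mug from where it was at the start of the episode above 0.03 m or angle between mug's own z axis and vertical above 0.3 rad).
It fails at once if the bowl is pushed away or knocked over (distance of bowl from where it was at the start of the episode above 0.03 m or angle between bowl's own z axis and vertical above 0.3 rad).
It also fails if it takes over 51 s, if anything falls off the work surface, if the arm or the gripper's body presses on something with over 40 N, if the wrist force passes 120 N, or if a joint passes its speed limit or range.

## Working session

There is one attempt and no reset: what is moved stays moved. The work goes in short steps, each a Python script; the robot and the scene stay as the last script left them, time stands still between calls to the robot, and variables do not carry over. Pictures are saved under pics/ and viewed, at most 10 in all, crops included, and the job is handed in when it is done.

```bash
mkdir -p pics
cat > h.py <<'E'
import numpy as np, cv2
from plant import r
def towc(pic,p): 
    M=np.linalg.inv(np.array(pic["world_to_cam"])); return (M@np.r_[p,1])[:3]
def proj(pic,P):
    P=np.atleast_2d(P); c=(np.array(pic["world_to_cam"])@np.c_[P,np.ones(len(P))].T).T[:,:3]*[1,-1,-1]
    K=np.array([[pic["fx"],0,pic["cx"]],[0,pic["fy"],pic["cy"]],[0,0,1.]])
    return cv2.projectPoints(c,np.zeros(3),np.zeros(3),K,np.array(pic["D"],float))[0][:,0]
def ray(pic,uv,z):
    K=np.array([[pic["fx"],0,pic["cx"]],[0,pic["fy"],pic["cy"]],[0,0,1.]])
    n=cv2.undistortPoints(np.array(uv,float).reshape(-1,1,2),K,np.array(pic["D"],float))[:,0]
    M=np.linalg.inv(np.array(pic["world_to_cam"])); d=(M[:3,:3]@np.c_[n[:,0],-n[:,1],-np.ones(len(n))].T).T
    o=M[:3,3]; return o+d*((z-o[2])/d[:,2])[:,None]
def save(pic,n): cv2.imwrite("pics/"+n,pic["img"][:,:,::-1])
E
python3 - <<'E'
from h import *
np.set_printoptions(precision=4,suppress=True)
for c in ["scene","side"]:
    p=r.read_camera(c); save(p,c+"0.png")
    print(c,towc(p,[0,0,0]))
    for t in ["lantern_head","lug","handle","lantern_base","socket","notch","candlestick","mug","bowl"]:
        for d in r.pinpoint(p,t)[:3]:
            w=towc(p,d["xyz"]); print(t,round(d["conf"],2),w,proj(p,w)[0])
print(r.get_obs())
E
```

```text
scene [ 1.0524 -0.0365  0.6516]
lantern_head 0.72 [ 0.4945 -0.1459 -0.0001] [192.5638 214.9778]
lug 0.59 [ 0.5192 -0.1667 -0.0037] [181.688  227.3443]
handle 0.87 [ 0.4904 -0.1414  0.1314] [182.7528 163.5185]
lantern_base 0.89 [ 0.5376  0.1717 -0.0017] [360.503  215.9256]
socket 0.75 [0.5407 0.1698 0.0941] [366.7004 182.299 ]
socket 0.73 [ 0.7308 -0.0181  0.0005] [272.485  320.2193]
notch 0.81 [0.5315 0.214  0.0923] [389.7249 176.8624]
candlestick 0.55 [0.7165 0.1533 0.0025] [375.6365 299.1432]
mug 0.78 [ 0.7158 -0.1691  0.0003] [177.3365 322.3421]
bowl 0.95 [ 0.7276 -0.0207 -0.0033] [270.7208 319.6551]
side [ 0.3819 -0.488   0.4557]
lantern_head 0.65 [ 0.4918 -0.1431  0.0033] [244.4924 342.6905]
lug 0.58 [ 0.5149 -0.1663 -0.0016] [265.8185 352.5396]
handle 0.77 [ 0.497  -0.1484  0.134 ] [247.5585 274.6254]
handle 0.44 [ 0.7201 -0.1727  0.0036] [390.1834 311.5084]
lantern_base 0.95 [0.5373 0.1692 0.0023] [215.2461 220.6581]
socket 0.98 [0.5386 0.1726 0.0965] [212.5141 179.1855]
notch 0.74 [ 0.7311 -0.0205  0.0014] [345.0076 253.6252]
notch 0.67 [0.5253 0.2081 0.0953] [201.318  172.9667]
candlestick 0.93 [0.7118 0.1493 0.0014] [296.2014 209.5758]
mug 0.95 [ 0.7175 -0.1731  0.0025] [388.8188 312.6435]
bowl 0.7 [ 0.7294 -0.0176 -0.0023] [343.2208 254.4976]
{'time_s': 1.0, 'joint_pos': array([ 1.0259,  0.2204,  1.5265, -0.    ,  1.3947, -0.1261]), 'joint_velocities': array([-0.0001, -0.0008, -0.0009, -0.0001,  0.0003,  0.0006]), 'effort': array([ -0.0008, -49.457 , -38.7718,   0.07  ,   0.047 ,   0.    ]), 'eef_pos': array([0.2542, 0.571 , 0.4048]), 'eef_rot': array([ 0.    ,  0.2079,  0.9782, -0.    ]), 'contact_force': array([ 0.6716, -0.1081,  0.3812]), 'wrist_torque': array([ 0.0042, -0.0298,  0.0467]), 'grip_force': 0.0, 'opening': 1.0017292188965392}
```

```bash
cat >> h.py <<'E'
def down(a): # tool down, tool y at angle a (deg)
    b=np.radians(a)  # y axis image: 2(n.y)n-y
    th=(b+np.pi/2)/2; n=np.array([np.cos(th),np.sin(th)]); return [0,n[0],n[1],0]
E
python3 - <<'E'
from h import *
np.set_printoptions(precision=4,suppress=True)
for n,xy,a in [("wb",(0.538,0.171),15),("wh",(0.4935,-0.145),45)]:
    r.reach([*xy,0.46],down(a)); p=r.read_camera("wrist"); save(p,n+".png")
    print(n,towc(p,[0,0,0]),r.get_obs()["joint_pos"],r.get_obs()["time_s"])
    for t in (["lantern_base","socket","notch"] if n=="wb" else ["lantern_head","handle","lug"]):
        for d in r.pinpoint(p,t)[:3]:
            w=towc(p,d["xyz"]); print(t,round(d["conf"],2),w,proj(p,w)[0])
a,b=[cv2.imread(f"pics/{n}.png") for n in("wb","wh")]
cv2.imwrite("pics/both.png",cv2.resize(np.hstack([a,b]),(800,300)))
E
```

```text
wb [0.5186 0.2415 0.4401] [ 0.1698  0.0448  1.6171  0.0003  1.48   -0.0938] 2.8417
lantern_base 0.79 [ 0.5421  0.1739 -0.0039] [278.1852 172.2387]
lantern_base 0.68 [0.7154 0.1578 0.0016] [408.0934 221.026 ]
socket 0.75 [0.5459 0.176  0.0962] [283.6544 187.8866]
notch 0.87 [0.5257 0.2118 0.0972] [273.075  145.9345]
wh [ 0.4427 -0.0932  0.4403] [-0.4376 -0.079   1.7389  0.0004  1.4817 -1.2237] 4.2583
lantern_head 0.77 [ 0.4906 -0.1407 -0.0011] [274.0139 169.0429]
handle 0.67 [ 0.4908 -0.1477  0.136 ] [268.5302 199.2816]
```

View pics/both.png

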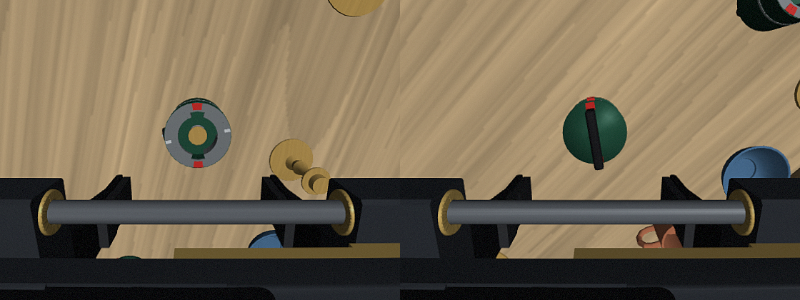

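View pics/scene0.png

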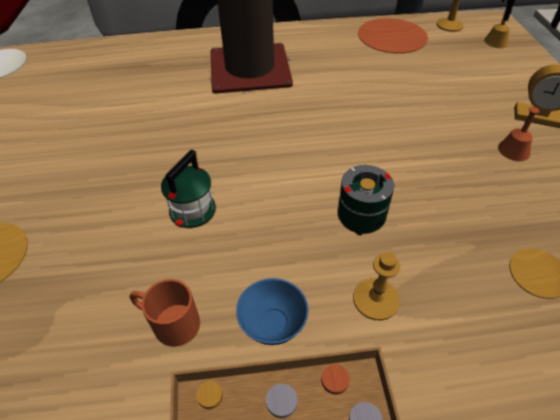

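```bash
cat > meas.py <<'E'
from h import *
np.set_printoptions(precision=4,suppress=True)
def blobs(img,kind,roi):
    x0,y0,x1,y1=roi; I=img.astype(int); R,G,B=I[...,0],I[...,1],I[...,2]
    m={"red":(R>140)&(G<80)&(B<80),"white":(R>190)&(G>190)&(B>190),"black":(I.max(2)<45),"grey":(abs(R-B)<25)&(R>90)}[kind].astype(np.uint8)
    k=np.zeros_like(m); k[y0:y1,x0:x1]=1; m*=k
    n,l,s,c=cv2.connectedComponentsWithStats(m)
    return [(c[i],s[i,4],l==i) for i in range(1,n) if s[i,4]>8]
E
python3 - <<'E'
from meas import *
r.line_to([0.4935,-0.145,0.38]); 
p=r.read_camera("wrist"); save(p,"wh2.png")
for d in r.pinpoint(p,"handle")[:1]: print("handle",d["conf"],towc(p,d["xyz"]))
ms=r.masks_of(p,"lantern_head")[0]["mask"]; ys,xs=np.where(ms); roi=(xs.min(),ys.min(),xs.max(),ys.max()); print(roi)
for k in("red","black"):
    for c,a,m in blobs(p["img"],k,roi):
        print(k,c,a,ray(p,c,0.138)[0],ray(p,c,0.1)[0])
        if a>200:
            pts=np.argwhere(m)[:,::-1].astype(np.float32); rc=cv2.minAreaRect(pts); W=ray(p,cv2.boxPoints(rc),0.138); print(rc,W)
r.reach([0.538,0.171,0.46],down(15))
p=r.read_camera("wrist")
ms=r.masks_of(p,"lantern_base")[0]["mask"]; ys,xs=np.where(ms); roi=(xs.min()-5,ys.min()-5,xs.max()+5,ys.max()+5); print(roi)
for k in("red","white"):
    for c,a,m in blobs(p["img"],k,roi): print(k,c,a,ray(p,c,0.094)[0])
I=p["img"];cv2.imwrite("pics/z.png",np.hstack([cv2.resize(I[130:260,200:350,::-1],(400,346),interpolation=0),cv2.resize(cv2.imread("pics/wh2.png")[100:300,190:420],(398,346))]))
E
```

```text
handle 0.97 [ 0.491  -0.1459  0.1323]
(np.int64(215), np.int64(139), np.int64(330), np.int64(276))
red [265.7465 143.7746] 71 [ 0.4528 -0.1107  0.138 ] [ 0.4545 -0.1136  0.1   ]
red [264.0168 156.2458] 179 [ 0.4573 -0.1168  0.138 ] [ 0.4598 -0.1207  0.1   ]
black [266.7174 220.505 ] 2410 [ 0.4871 -0.1446  0.138 ] [ 0.4947 -0.1532  0.1   ]
((250.04522705078125, 222.763671875), (113.76896667480469, 62.798213958740234), 80.27242279052734) [[ 0.4404 -0.1473  0.138 ]
 [ 0.4627 -0.1158  0.138 ]
 [ 0.5241 -0.1595  0.138 ]
 [ 0.5004 -0.1941  0.138 ]]
(np.int64(222), np.int64(130), np.int64(328), np.int64(237))
red [275.6769 146.4846] 130 [0.5288 0.2099 0.094 ]
red [277.215  227.9159] 107 [0.551 0.133 0.094]
```

View pics/z.png

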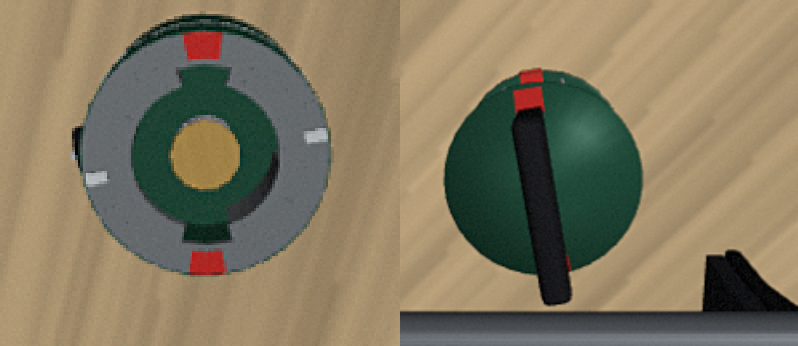

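Run:
```python
from meas import *
I=cv2.imread("pics/wh2.png")[:,:,::-1]
r.reach([0.4935,-0.145,0.38],down(45)); p=r.read_camera("wrist"); I=p["img"]
m=(I.max(2)<45).astype(np.uint8); k=np.zeros_like(m);k[160:278,240:300]=1; m*=k
m=cv2.morphologyEx(m,cv2.MORPH_OPEN,np.ones((7,7)))
n,l,s,c=cv2.connectedComponentsWithStats(m); i=1+s[1:,4].argmax(); print(s[i],c[i])
pts=np.argwhere(l==i)[:,::-1].astype(np.float32); rc=cv2.minAreaRect(pts); print(rc)
B=ray(p,cv2.boxPoints(rc),0.138); print(B,np.linalg.norm(B-np.roll(B,1,0),axis=1))
e=B if np.linalg.norm(B[0]-B[1])<np.linalg.norm(B[1]-B[2]) else np.roll(B,1,0)
a,b=(e[0]+e[1])/2,(e[2]+e[3])/2; print("mid",(a+b)/2,"ang",np.degrees(np.arctan2(*(b-a)[1::-1])))
for z in(.138,.131):
  q=ray(p,pts,z)[:,:2]; u,sv,v=np.linalg.svd(q-q.mean(0),full_matrices=False); print("pca",z,q.mean(0),np.degrees(np.arctan2(v[0,1],v[0,0])))
for sn in("scene","side"):
    p=r.read_camera(sn)
    for d in r.pinpoint(p,"handle")[:1]: print(sn,d["conf"],towc(p,d["xyz"]))
```

```text
[ 255  164   33  113 2104] [271.144  219.1759]
((271.1475830078125, 219.72076416015625), (113.93440246582031, 19.601795196533203), 80.3802719116211)
[[ 0.4557 -0.1254  0.138 ]
 [ 0.4627 -0.1157  0.138 ]
 [ 0.524  -0.1595  0.138 ]
 [ 0.5167 -0.1702  0.138 ]] [0.0756 0.012  0.0754 0.013 ]
mid [ 0.4898 -0.1427  0.138 ] ang -35.92853838132287
pca 0.138 [ 0.4886 -0.1418] -36.171674549874595
pca 0.131 [ 0.4901 -0.1433] -36.171674549874595
scene 0.56 [ 0.4935 -0.1435  0.1309]
side 0.69 [ 0.4908 -0.1479  0.1339]
```

Run:
```python
from meas import *
x,y=0.4898,-0.1427
r.reach([x,y,0.38],down(54)); r.line_to([x,y,0.295],vel=0.08); 
o=r.get_obs(); print(o["contact_force"])
r.close(60); o=r.get_obs(); print(o["opening"]*87,o["grip_force"],o["contact_force"],o["eef_pos"])
r.line_to([x,y,0.44],vel=0.12)
o=r.get_obs(); print(o["opening"]*87,o["contact_force"],o["wrist_torque"])
r.reach([0.5399,0.1715,0.43],down(16.1)); r.dwell(.3)
r.line_to([0.5399,0.1715,0.405],vel=0.08)
o=r.get_obs(); print(o["eef_pos"],o["joint_pos"],o["time_s"],o["contact_force"])
ims=[]
for c in("scene","side","wrist"):
    p=r.read_camera(c); save(p,c+"1.png")
    for t in("lantern_head","handle","lug","lantern_base","socket","notch"):
        for d in r.pinpoint(p,t)[:2]: w=towc(p,d["xyz"]); print(c,t,round(d["conf"],2),w,proj(p,w)[0])
    u,v=proj(p,[0.54,0.1715,0.12])[0].astype(int); print(u,v)
    u=np.clip(u,65,495);v=np.clip(v,65,355)
    ims.append(cv2.resize(p["img"][v-65:v+65,u-65:u+65,::-1],(266,266)) if c!="wrist" else cv2.resize(p["img"][:,:,::-1],(266,266)))
cv2.imwrite("pics/i1.png",np.hstack(ims))
```

```text
[ 0.1482  0.0704 -0.5122]
11.278244181817316 59.99655084684491 [-0.7704 -0.5361  0.0214] [ 0.4898 -0.1427  0.295 ]
11.409552453480458 [-0.8866  0.2321 -1.272 ] [ 0.0513 -0.0357 -0.0299]
[0.5396 0.1715 0.4039] [ 0.1685  0.0821  1.6826 -0.      1.3789 -0.1127] 14.1083 [ 0.1669 -0.271  -2.191 ]
scene lantern_head 0.91 [0.5394 0.1658 0.1095] [365.4536 175.6854]
scene lantern_head 0.15 [0.7139 0.1521 0.002 ] [374.471  297.9859]
scene handle 0.98 [0.5417 0.1706 0.2394] [380.3164 115.1417]
scene handle 0.53 [ 0.7316 -0.0191 -0.0036] [271.9476 321.8707]
scene lug 0.92 [0.5496 0.1373 0.1069] [350.3296 182.5965]
scene lantern_base 0.97 [ 0.5356  0.1742 -0.    ] [361.6887 214.3982]
scene lantern_base 0.73 [0.5293 0.212  0.0927] [388.358  175.9293]
scene socket 0.61 [0.5432 0.1702 0.0956] [367.409  182.6778]
369 171
side lantern_head 0.77 [0.5434 0.1683 0.1101] [215.0987 173.4384]
side handle 0.85 [0.5435 0.1653 0.2448] [211.163  104.5801]
side handle 0.72 [ 0.7184 -0.1737  0.0017] [389.4581 313.097 ]
side lug 0.55 [0.5479 0.1335 0.108 ] [222.6199 182.1566]
side lantern_base 0.44 [0.5486 0.1337 0.1099] [222.9019 181.1554]
side socket 0.87 [0.5368 0.1704 0.0968] [211.8889 179.7012]
side notch 0.61 [0.5247 0.2094 0.0931] [200.9583 173.7176]
212 168
wrist lantern_head 0.61 [0.5399 0.1715 0.1082] [274.2612 207.1666]
wrist handle 0.93 [0.5382 0.1685 0.2404] [268.9876 288.9299]
wrist notch 0.83 [0.5268 0.2113 0.0976] [272.3411 151.8597]
274 211
```

View pics/i1.png

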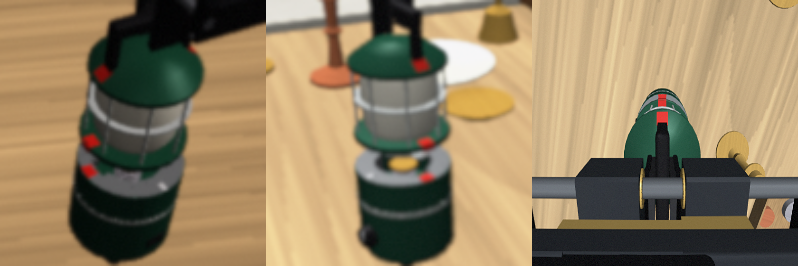

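Run:
```python
from meas import *
r.line_to([0.5399,0.1715,0.396],vel=0.05)
print(r.get_obs()["eef_pos"],r.get_obs()["contact_force"])
for c in("scene","side"):
    p=r.read_camera(c)
    u,v=proj(p,[0.54,0.1715,0.14])[0].astype(int)
    for b,a,m in blobs(p["img"],"red",(u-45,v-80,u+45,v+60)): print(c,b,a,"z.094",ray(p,b,.094)[0])
    # predicted
    d=np.array([np.cos(np.radians(-73.9)),np.sin(np.radians(-73.9))])
    for n,rad,z in(("rim",.040,.094),("flange edge",.0445,.1175)): print(n,proj(p,[.5399+rad*d[0],.1715+rad*d[1],z])[0])
    u,v=proj(p,[0.54,0.1715,0.10])[0].astype(int)
    cv2.imwrite(f"pics/c_{c}.png",cv2.resize(p["img"][v-50:v+50,u-50:u+50,::-1],(400,400),interpolation=cv2.INTER_CUBIC))
cv2.imwrite("pics/i2.png",np.hstack([cv2.imread(f"pics/c_{c}.png") for c in("scene","side")]))
```

```text
[0.5397 0.1715 0.3951] [-0.477   0.6165 -1.7833]
scene [347.6818 178.1818] 22 z.094 [0.5266 0.1393 0.094 ]
scene [347.3846 189.0769] 26 z.094 [0.552 0.133 0.094]
rim [347.2759 188.669 ]
flange edge [346.3234 179.8598]
side [222.375  139.8125] 16 z.094 [0.6137 0.3609 0.094 ]
side [224.4762 176.9048] 21 z.094 [0.5641 0.1781 0.094 ]
side [225.2727 189.6364] 11 z.094 [0.551  0.1289 0.094 ]
rim [224.6477 188.607 ]
flange edge [225.3952 178.355 ]
```

View pics/i2.png

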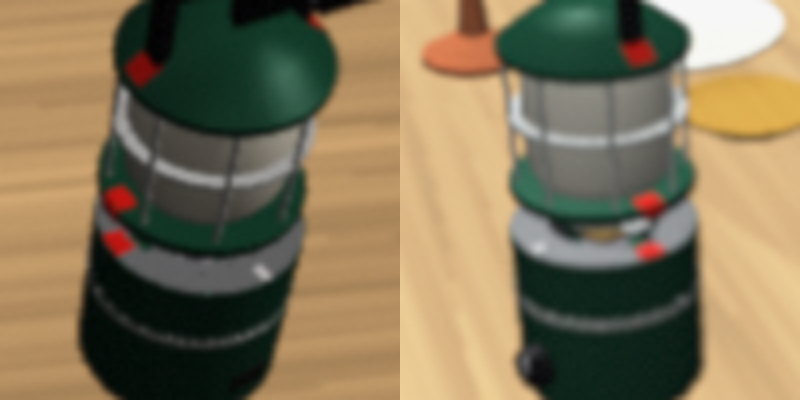

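```bash
cat > st.py <<'E'
from meas import *
def st(n=""):
    r.dwell(.1); o=r.get_obs(); print(n,round(o["time_s"],1),o["eef_pos"],"F",o["contact_force"],"M",o["wrist_torque"]); return o
E
python3 - <<'E'
from st import *
for z in(.3905,.3885,.3865):
    r.line_to([.5399,.1715,z],vel=.03); o=st(z)
    if abs(o["contact_force"][2])>25: break
E
```

```text
0.3905 16.0 [0.5399 0.1715 0.3905] F [-0.5361 -0.0532 -2.7072] M [-0.0223  0.0628  0.015 ]
0.3885 16.4 [0.5399 0.1715 0.3885] F [ 0.4739  0.2832 -2.8905] M [-0.0024  0.0626  0.0068]
0.3865 16.7 [0.54   0.1717 0.3871] F [-0.4277  1.3748  2.8084] M [ 0.1902  0.1574 -0.0387]
```

Run:
```python
from st import *
for z in(.3855,.3845):
    r.line_to([.5399,.1715,z],vel=.03); o=st(z)
```

```text
0.3855 17.1 [0.5399 0.1716 0.3854] F [0.3755 1.4302 1.7719] M [ 0.3567  0.0942 -0.0397]
0.3845 17.4 [0.5399 0.1715 0.3845] F [0.49   2.417  1.5088] M [ 0.4306  0.0673 -0.0111]
```

Run:
```python
from st import *
y=.1715
for z in(.382,.379,.3765,.375,.374):
    r.line_to([.5399,y,z],vel=.03); o=st(z)
    if o["contact_force"][2]>35: break
    y+=np.clip(o["contact_force"][1]*.00015,-.0005,.0005)
```

```text
0.382 17.8 [0.54   0.1715 0.3821] F [-0.1609  1.817   2.8423] M [ 0.4687  0.1188 -0.0167]
0.379 18.1 [0.5401 0.1718 0.3796] F [-0.8637  1.0179  5.5234] M [0.4092 0.2    0.0139]
0.3765 18.5 [0.5402 0.172  0.3777] F [-1.6328  0.7142  7.7796] M [ 0.3605  0.3809 -0.0061]
0.375 18.8 [0.5403 0.1721 0.3768] F [-1.9854  1.8107 10.7971] M [0.3368 0.4656 0.0036]
0.374 19.2 [0.5403 0.1724 0.3761] F [-2.1902  1.5712 12.6029] M [ 0.2257  0.531  -0.0064]
```

Run:
```python
from st import *
for z in(.373,.3715,.370):
    r.line_to([.5401,.1721,z],vel=.03); o=st(z)
    if o["contact_force"][2]>28: break
for c in("scene","side"):
    p=r.read_camera(c)
    u,v=proj(p,[0.54,0.1715,0.10])[0].astype(int)
    cv2.imwrite(f"pics/c_{c}.png",cv2.resize(p["img"][v-50:v+50,u-50:u+50,::-1],(400,400),interpolation=cv2.INTER_CUBIC))
cv2.imwrite("pics/i3.png",np.hstack([cv2.imread(f"pics/c_{c}.png") for c in("scene","side")]))
```

```text
0.373 19.5 [0.5405 0.1723 0.3757] F [-2.8718  1.7995 13.4331] M [ 0.2164  0.8015 -0.0043]
0.3715 19.9 [0.5407 0.1724 0.3757] F [-5.5491  1.4941 20.9438] M [ 0.1896  1.1451 -0.0434]
0.37 20.2 [0.541  0.1726 0.3756] F [-6.9905  2.517  26.7292] M [ 0.2498  1.4021 -0.0717]
```

View pics/i3.png

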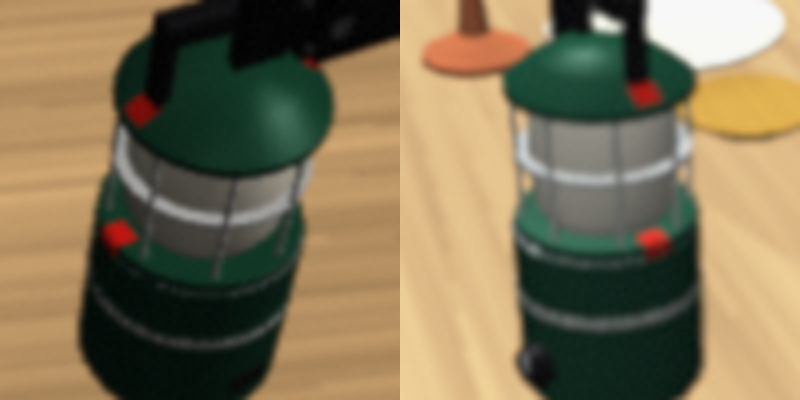

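Run:
```python
from st import *
def ang(q): 
    from scipy.spatial.transform import Rotation as R
    y=R.from_quat(np.r_[q[1:],q[0]]).as_matrix()[:,1]; return np.degrees(np.arctan2(y[1],y[0]))
a=16.1
while a>-85:
    a-=8; r.reach([.5394,.1720,.3705],down(a)); o=r.get_obs()
    print(round(a,1),round(ang(o["eef_rot"]),1),round(o["time_s"],1),o["eef_pos"],o["contact_force"],o["wrist_torque"])
    if abs(o["wrist_torque"][2])>1.5 or abs(o["contact_force"][2])>45: break
```

```text
8.1 8.1 20.6 [0.5408 0.1726 0.3754] [-1.9299  3.3871 19.7531] [ 0.6244  0.4545 -0.1297]
0.1 0.1 20.8 [0.541  0.1726 0.3754] [-0.3909  3.6231 20.5273] [0.4544 0.1991 0.0264]
-7.9 -7.9 21.1 [0.5412 0.1725 0.3754] [ 0.6199  2.6595 19.1449] [ 0.4758  0.015  -0.0043]
-15.9 -15.9 21.4 [0.5413 0.1724 0.3754] [ 1.5805  2.2953 18.6887] [ 0.426  -0.1098 -0.0952]
-23.9 -23.9 21.6 [0.5414 0.1722 0.3754] [ 1.3399  2.3012 18.411 ] [ 0.2451 -0.0948 -0.0893]
-31.9 -31.9 21.9 [0.5415 0.1721 0.3755] [ 3.094   1.9402 18.8858] [ 0.0952 -0.2737 -0.0104]
-39.9 -39.9 22.1 [0.5415 0.172  0.3754] [ 2.7595  0.613  17.7156] [ 0.0353 -0.3078 -0.1309]
-47.9 -47.9 22.4 [0.5416 0.1718 0.3755] [ 3.1121 -1.0684 17.019 ] [-0.0932 -0.2752 -0.0426]
-55.9 -55.9 22.6 [0.5417 0.1717 0.3755] [ 3.4851 -0.2187 18.4939] [-0.1651 -0.3873  0.011 ]
-63.9 -64.0 22.9 [0.5417 0.1716 0.3755] [ 2.5981 -1.6007 19.2547] [-0.271  -0.2565 -0.0267]
-71.9 -72.0 23.2 [0.5417 0.1714 0.3756] [ 2.793  -1.861  18.7672] [-0.4093 -0.3373  0.0053]
-79.9 -79.9 23.4 [0.5415 0.1716 0.3755] [ 1.2829 -1.3496 18.2495] [-0.3237 -0.1252  0.1294]
-87.9 -87.9 23.7 [0.5414 0.1716 0.3754] [ 1.2077 -0.4899 18.3178] [-0.2373 -0.0109  0.1741]
```

Run:
```python
from st import *
for c in("scene","side"):
    p=r.read_camera(c)
    u,v=proj(p,[0.54,0.1715,0.10])[0].astype(int)
    cv2.imwrite(f"pics/c_{c}.png",cv2.resize(p["img"][v-50:v+50,u-50:u+50,::-1],(400,400),interpolation=cv2.INTER_CUBIC))
cv2.imwrite("pics/i4.png",np.hstack([cv2.imread(f"pics/c_{c}.png") for c in("scene","side")]))
```

```text
(no output)
```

View pics/i4.png

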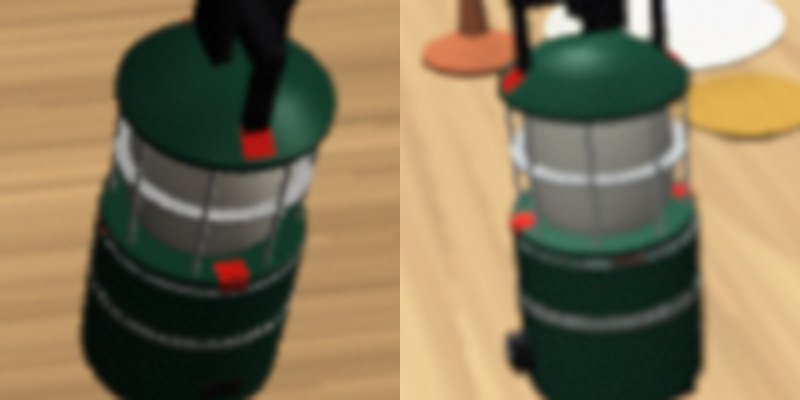

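Run:
```python
from st import *
r.reach([.5394,.1720,.3705],down(-92)); st("turn")
r.reach([.5402,.1718,.3735],down(-92)); st("e1")
for z in(.376,.378,.3795,.3805): r.line_to([.5404,.1718,z],vel=.03); st(z)
r.dwell(.3)
for c in("scene","side"):
    p=r.read_camera(c)
    for t in("lantern_head","lantern_base","socket","notch"):
        for d in r.pinpoint(p,t)[:1]: print(c,t,round(d["conf"],2),towc(p,d["xyz"]))
    u,v=proj(p,[0.54,0.1715,0.10])[0].astype(int)
    cv2.imwrite(f"pics/c_{c}.png",cv2.resize(p["img"][v-50:v+50,u-50:u+50,::-1],(400,400),interpolation=cv2.INTER_CUBIC))
cv2.imwrite("pics/i5.png",np.hstack([cv2.imread(f"pics/c_{c}.png") for c in("scene","side")]))
```

```text
turn 24.1 [0.5413 0.1717 0.3754] F [ 0.8748 -0.84   19.2818] M [-0.2879  0.1262  0.365 ]
e1 24.5 [0.5414 0.1715 0.3765] F [ 0.6171  0.4502 13.1461] M [-0.0963  0.0983  0.2219]
0.376 24.8 [0.5413 0.1715 0.378 ] F [1.0483 0.105  8.4731] M [-0.0872 -0.116   0.1652]
0.378 25.2 [0.5411 0.1715 0.3792] F [ 1.5153 -0.0789  6.9377] M [-0.0355 -0.2699  0.145 ]
0.3795 25.5 [0.5408 0.1716 0.3799] F [ 2.6911 -0.8865  5.7835] M [-0.1525 -0.4455  0.1677]
0.3805 25.9 [0.5404 0.1716 0.3802] F [ 2.6224 -0.9278  2.7915] M [-0.2488 -0.4999  0.0787]
scene lantern_head 0.92 [0.5371 0.171  0.0885]
scene lantern_base 0.76 [0.5359 0.1719 0.0008]
scene notch 0.73 [0.5434 0.2147 0.0921]
side lantern_head 0.75 [0.5405 0.1713 0.0879]
side socket 0.72 [0.5375 0.1721 0.0937]
```

View pics/i5.png

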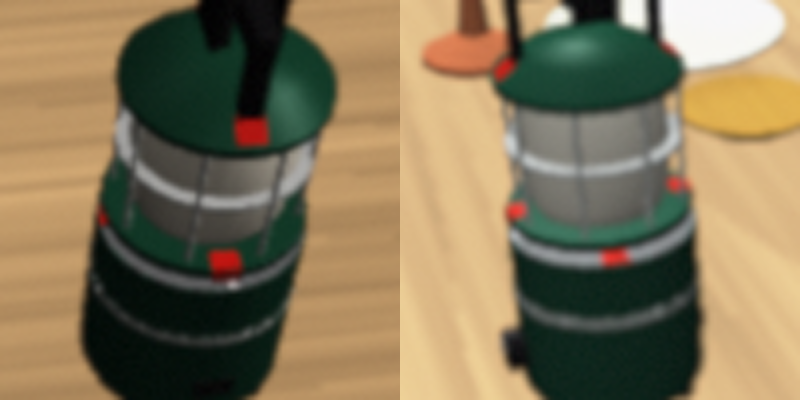

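Run:
```python
from st import *
for z in(.3815,.384,.390): r.line_to([.5404,.1717,z],vel=.03); o=st(z)
if o["contact_force"][2]<-5.5:
    r.line_to([.5404,.1717,.482],vel=.06); r.dwell(.5); st("up")
    for c in("scene","side"):
        p=r.read_camera(c)
        for t in("lantern_head","lantern_base"):
            for d in r.pinpoint(p,t)[:1]: print(c,t,round(d["conf"],2),towc(p,d["xyz"]))
        u,v=proj(p,[0.54,0.1715,0.19])[0].astype(int); v=max(v,60); 
        cv2.imwrite(f"pics/c_{c}.png",cv2.resize(p["img"][v-60:v+60,u-60:u+60,::-1],(400,400),interpolation=cv2.INTER_CUBIC))
    cv2.imwrite("pics/i6.png",np.hstack([cv2.imread(f"pics/c_{c}.png") for c in("scene","side")]))
```

```text
0.3815 27.0 [0.5397 0.1719 0.3802] F [-1.3342 -0.0777 -5.1223] M [ 0.0575  0.3082 -0.0061]
0.384 27.4 [0.5403 0.1717 0.3837] F [-0.1861  0.5919 -7.9074] M [-0.0665  0.1915  0.0165]
0.39 27.8 [0.5404 0.1717 0.39  ] F [-0.4719 -0.849  -7.1909] M [-0.0488  0.1851 -0.0277]
up 30.1 [0.5404 0.1717 0.482 ] F [-0.0939  1.1371 -8.3368] M [ 0.0541  0.0794 -0.0038]
scene lantern_head 0.61 [0.5369 0.1718 0.1896]
scene lantern_base 0.9 [0.5323 0.1746 0.1051]
side lantern_head 0.66 [0.5397 0.172  0.1894]
side lantern_base 0.93 [0.537  0.1694 0.1034]
```

View pics/i6.png

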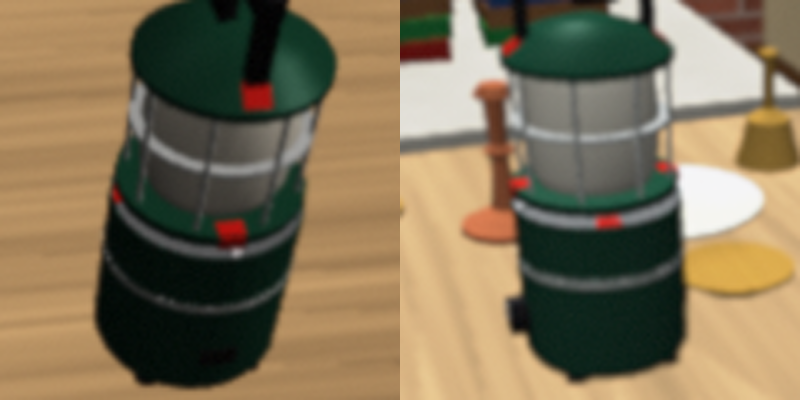

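The picture shows the base hanging from the head. In the scene view the white mark (235,252) sits under the head's red mark (231,233). The base is about 10 cm up and upright.

```bash
python3 -c "
from plant import r
print(r.job_done())"
```

```text
the job is handed in; nothing more can be done
None
```

The lantern head is locked in its base, and I handed the job in with the arm holding it upright and still by the handle, about 10 cm off the table; no verdict came back.

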